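Fetch the round plating ring from the slide-lid box

ROBOT

A 6-joint arm with a two-finger parallel gripper is mounted at the origin on the work surface. World frame = base frame: x ahead of the robot, y to its left, z up, the work surface at z = 0. Lengths are in m, angles in rad, forces in N, time in s.
With the tool pointing down it reaches from about 0.375 to 0.975 m from the base axis. Payload 3.8 kg.
Tool frame: the origin (TCP) lies midway between the tips of the shut fingers; the grasp point (between the pads) lies env.tcp_to_grasp behind it (env.tcp_to_grasp is the distance from the TCP to the grasp point, in m); y points along the fingers, z is the direction in which the jaws open and shut, and the axes are right-handed (so a half turn about y gives the same grasp; the last joint's range is limited). The gripper opens to 88 mm and grips with 3 to 60 N. Pads are 18 mm wide; open, the fingers measure 123 mm over their backs; the gripper's body (75 mm by 187 mm) begins 45 mm behind the grasp point.
Start: joints at [-1.219, 0.264, 1.604, -0, 1.274, -0.037], TCP at [0.256, -0.625, 0.239] pointing down, gripper open.
Joint ranges: [-2.63, 2.63], [-0.94, 2.18], [0.31, 2.57], [-1.31, 4.45], [0, 2.66], [-2.55, 2.55]. Speed limits (rad/s): [2.57, 2.57, 3.14, 3.14, 3.14, 3.14].

INTERFACE

Orientations are given as a 3x3 rotation matrix whose columns are the frame's x, y, z axes.
In Python, from rig import env gives the robot as it stands.
- The arm moves only by the tool send_rows, never from a script. Its argument "deltas" is a list of rows, each an object with "xyz": the shift along the tool's x, y, z in cm, a list of three; "dr": the turn, a rotation vector about the tool's x, y, z in degrees, a list of three. A call has exactly 10 rows; each row shifts and turns the commanded pose from where the row before left it, along the tool's axes as they then stand; what a row does not reach is not made up. A row lasts 1/8 s, in which the tool goes at most 62.5 mm and 10.7 degrees, less where a joint would pass 70% of its speed; a pose out of reach is approached as far as the arm can. A call with a gripper value outside its range is refused whole. "claw" is the opening, from -1 (shut) to 1 (fully open), so that 0 is half open, set as the call begins (left out, the last holds). The fingers move at their own pace and stop on an object; the grip force is fixed at half the most. Time passes only in rows, so rows that do not move let the fingers close, or fill a call up. It gives the time, the measured TCP pose, the force and the opening at its end, in the units of the state.
- env.sense(): the state, without advancing time (a new reading comes with each control period).
- env.capture(name): name is "side" or "top" or "wrist"; returns a dict with "img" (480x640x3 uint8, red, green, blue), "z_map" (480x640 float32, m along the optical axis (not along the pixel's ray), 0 where there is no reading), "fx", "fy", "cx", "cy" (pixels), "eye" and "attitude" of the camera in the world; the wrist camera has in their place "T_tool_cam" (4x4, takes a point from camera to tool coordinates, whose origin is the TCP and whose axes are the tool frame's). Camera axes: x right, y down, z forward; pixel columns grow to the right and rows downward; lengths in m; the calibration is good to about 2 mm. A picture is of the moment at which its call begins: read the wrist's pose just before it.
- env.job_done(): hands the job in, once; it reports no verdict.
The state is a dict: "t": time; "joint_pos": joint angles; "qd": joint speeds; "joint_torque": joint torques, N m; "eef_pos": TCP position; "orientation": TCP orientation; "force": force on the tool from outside, world axes, zero at the start; "ft_torque": the same for the moment, N m; "gripper_width": finger opening in m.
Only numpy, scipy, OpenCV 4.12 (cv2) and the standard library are available. Lean on these libraries where they do the work, as an engineer would, in place of code of your own. Each camera call takes 0.05 s, during which the arm holds its last target.

TASK

Slide the lid of the wooden box out along its grooves until it comes free, and lay it flat on the worktop. Then lift the round steel plating ring (not the square one) out of the box and stand it upright in the middle of the teal-rimmed plate. Set both down rather than dropping them, and let go.

Things in the scene. Friction and masses are not known exactly. Their poses are not given: they have to be found in the camera images.
- box: Dark wooden box, fixed, 144 (x) by 156 (y) by 66 mm high; origin: centre of underside, z up. Lid slides out over the low front wall to the box's own -x, roughly towards the robot. Inner floor 8 mm up, inside 128 (x) by 130 (y) mm, lips along both y sides. In it the round ring and a square steel ring (44 mm wide, 40 high) stand about 32 mm to either side of the middle along y, in either order.
- lid_handle (a point): Centre of the blue handle bar, 12 (x) by 50 (y) by 30 mm high, mid-lid; axes as the box's when shut. Loose pale wooden lid, 134 (x) by 142 (y) by 5 mm, about 0.12 kg: top face 15 mm, underside 20 mm below this point. Starts shut, this point 74 mm up; slides easily with 2 mm play and comes free after 134 mm of travel; the worktop there is clear to lower it straight down.
- ring_centre (a point): Centre, half-way up, of the round steel plating ring: an open tube 50 mm outside, 44 mm inside diameter, 40 mm high, about 0.07 kg, loose, standing upright (z along its axis) on the box's inner floor under the lid, so this point starts 28 mm above the worktop.
- plate: White round plate with teal rim, 150 mm across, 12 mm high at the rim, flat white well of 100 mm across whose top is 7 mm above the worktop. Origin: centre of its underside, z up. Loose, 0.45 kg. It lies to the left or right of the box; an all-white plate of the same shape lies on the other side.
Things that resemble listed ones, but are neither listed nor needed, are in the scene too. What is shaped like the part that bears lid_handle but red is not meant.

How it is judged:
By the outcome, as a careful person would: the job done as asked, in the order asked, and still so for the second after the job is handed in, with the robot touching nothing.
It also fails if it takes over 51 s, if anything falls off the work surface, if the arm or the gripper's body presses on something with over 40 N, if the wrist force passes 120 N, or if a joint passes its speed limit or range.

## Working session

There is one attempt and no reset: what is moved stays moved. The work goes in short steps, Python scripts to look and compute and a tool call to move; the robot and the scene stay as the last step left them, time stands still between calls to the robot, and variables do not carry over. Pictures are saved under pics/ and viewed, and the job is handed in when it is done.

Besides the shell and the picture viewer there is one more tool, called after ">>>" in YAML: its name, and indented under it one key for each argument. send_rows: Moves the arm, as the interface text tells. Its arguments: {"type":"object","properties":{"deltas":{"type":"array"},"claw":{"type":"number"}},"required":["deltas"]}

```bash
ls; mkdir -p pics
python3 - <<'E'
from rig import env
import cv2
print(env.sense(), env.tcp_to_grasp)
for n in ("side","top","wrist"):
    c=env.capture(n); cv2.imwrite(f"pics/{n}0.png",c["img"][:,:,::-1])
    print(n,{k:v for k,v in c.items() if k not in("img","z_map")})
E
```

```text
pics
{'t': 0.0, 'joint_pos': array([-1.21887429e+00,  2.64753824e-01,  1.60536877e+00, -2.63257387e-05,
        1.27368726e+00, -3.69003790e-02]), 'qd': array([-0.00104849,  0.00037532, -0.0024324 , -0.00067985,  0.00081826,
       -0.00160653]), 'joint_torque': array([-1.77950227e-03, -5.02111959e+01, -3.56876671e+01,  7.28475256e-02,
        2.94638600e-02, -1.91740046e-04]), 'eef_pos': array([ 0.25563784, -0.62395468,  0.23739037]), 'orientation': array([[-9.25353213e-01, -7.87905736e-04,  3.79105275e-01],
       [-3.79106090e-01,  2.07263889e-03, -9.25350894e-01],
       [-5.66590605e-05, -9.99997542e-01, -2.21662292e-03]]), 'force': array([-0.39973968,  0.50109622,  0.762103  ]), 'ft_torque': array([ 0.04102528, -0.04006608,  0.02775242]), 'gripper_width': 0.08792302646614246} 0.0187
side {'fx': 549.7465958511634, 'fy': 549.7465958511634, 'cx': 321.0438835316182, 'cy': 236.95264267072022, 'eye': array([0.17338443, 0.73854727, 0.5577643 ]), 'attitude': array([[-9.28273353e-01, -1.85091341e-01,  3.22567478e-01],
       [-3.71898511e-01,  4.61337887e-01, -8.05517754e-01],
       [ 2.81762605e-04, -8.67703031e-01, -4.97082861e-01]])}
top {'fx': 513.5471878888756, 'fy': 513.5471878888756, 'cx': 314.58185042381933, 'cy': 250.30578881530096, 'eye': array([ 0.33057239, -0.00203472,  1.09249361]), 'attitude': array([[ 0.00959221, -0.99154453,  0.12941188],
       [-0.99991181, -0.01069985, -0.00786649],
       [ 0.00918467, -0.12932501, -0.99155972]])}
wrist {'fx': 399.77464635763306, 'fy': 399.77464635763306, 'cx': 317.4652354326905, 'cy': 239.0586063255644, 'T_tool_cam': array([[ 4.98437803e-04,  9.56013980e-01,  2.93320680e-01,
        -7.66389156e-02],
       [-9.83466233e-04, -2.93320106e-01,  9.56013780e-01,
        -1.46275041e-01],
       [ 9.99999392e-01, -7.64984393e-04,  7.94005638e-04,
        -6.82458767e-04],
       [ 0.00000000e+00,  0.00000000e+00,  0.00000000e+00,
         1.00000000e+00]])}
```

View pics/top0.png

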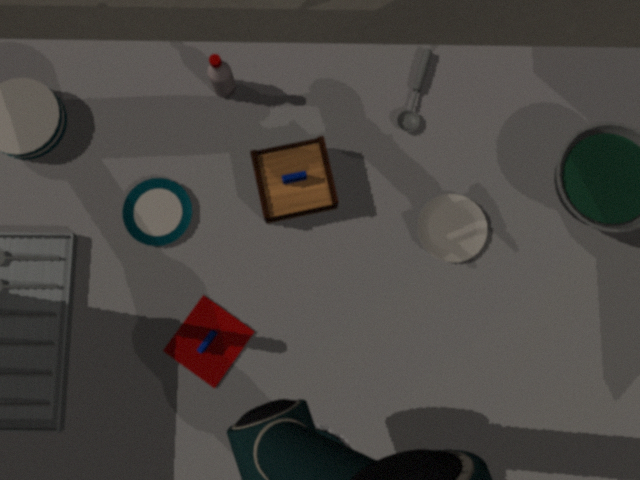

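View pics/side0.png

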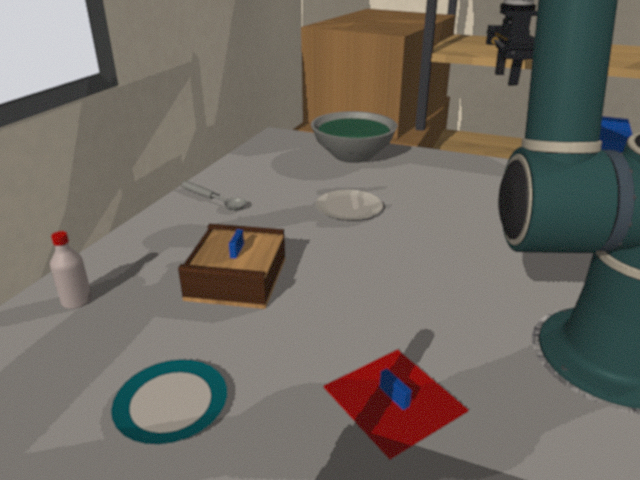

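Top picture: the box with the pale lid is at (295,180) and its blue handle at (294,178). The teal-rimmed plate is at (158,212). Lookalikes are the red lid with a blue handle (210,342), the all-white plate (453,228) and a stack of plates (25,118). I choose the pale lid on the box and the teal plate, and check both in a close crop.

```bash
cat > h.py <<'E'
from rig import env
import numpy as np, cv2
def pts(c):
    z=c["z_map"]; v,u=np.mgrid[0:480,0:640]
    p=np.stack([(u-c["cx"])/c["fx"]*z,(v-c["cy"])/c["fy"]*z,z],-1)
    if "T_tool_cam" in c:
        raise SystemExit("use ptsw")
    return p@c["attitude"].T+c["eye"]
def ptsw(c,s):
    z=c["z_map"]; v,u=np.mgrid[0:480,0:640]
    p=np.stack([(u-c["cx"])/c["fx"]*z,(v-c["cy"])/c["fy"]*z,z],-1)
    T=c["T_tool_cam"]; p=p@T[:3,:3].T+T[:3,3]
    return p@s["orientation"].T+s["eef_pos"]
E
python3 - <<'E'
from h import *
c=env.capture("top"); im=c["img"][:,:,::-1]; P=pts(c)
np.savez("top0.npz",P=P,img=im)
cv2.imwrite("pics/crop0.png",cv2.resize(im[125:260,110:350],None,fx=3.3,fy=3.3,interpolation=cv2.INTER_CUBIC))
for uv in [(294,178),(280,195),(310,160),(300,200),(158,212),(230,240)]: print(uv,P[uv[1],uv[0]])
hsv=cv2.cvtColor(np.ascontiguousarray(im),cv2.COLOR_BGR2HSV)
roi=np.zeros((480,640),bool); roi[130:230,245:345]=1
b=roi&(hsv[...,0]>105)&(hsv[...,0]<130)&(hsv[...,1]>150)
print("handle",b.sum(),P[b].mean(0),np.median(P[b],0))
top=roi&(P[...,2]>0.05)
q=P[roi&(P[...,2]>0.056)&(P[...,2]<0.075)][:,:2].astype(np.float32)
print("box rect",cv2.minAreaRect(q),len(q))
hb=P[b&(P[...,2]>0.08)][:,:2].astype(np.float32); print("hrect",len(hb),cv2.minAreaRect(hb))
roi[:]=0; roi[165:260,110:205]=1
t=roi&(hsv[...,0]>80)&(hsv[...,0]<105)&(hsv[...,1]>120)
cs,_=cv2.findContours(t.astype(np.uint8),0,2); k=max(cs,key=cv2.contourArea)
k=k[:,0]; A=P[k[:,1],k[:,0]][:,:2]; print("plate",cv2.fitEllipse(A.astype(np.float32)), cv2.minEnclosingCircle(A.astype(np.float32)), np.median(P[t][:,2]))
E
```

```text
(294, 178) [0.60606186 0.03253999 0.09392424]
(280, 195) [0.57981519 0.06210846 0.05737179]
(310, 160) [0.65511628 0.00110316 0.0570488 ]
(300, 200) [0.56925232 0.02072213 0.05963334]
(158, 212) [0.5518167  0.32667131 0.00561175]
(230, 240) [0.49331607 0.17095931 0.00135652]
handle 160 [0.60854622 0.0329913  0.09240019] [0.60996936 0.03295548 0.08811148]
box rect ((0.61761873960495, 0.03463377803564072), (0.14574572443962097, 0.15654368698596954), 12.642754554748535) 4750
hrect 133 ((0.4746320843696594, 0.02662660740315914), (0.2904050648212433, 0.04431178793311119), 2.5767016410827637)
plate ((0.5522952079772949, 0.3267703354358673), (0.14377517998218536, 0.14436720311641693), 134.20484924316406) ((0.5523627996444702, 0.3274300694465637), 0.0738690197467804) 0.00988693864532908
```

View pics/crop0.png

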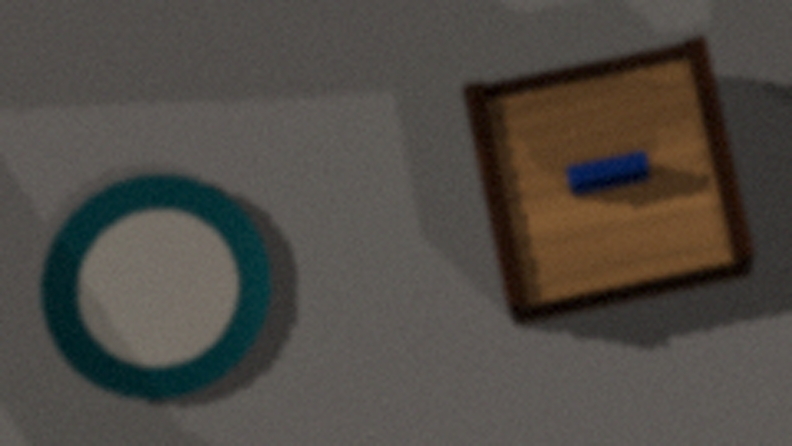

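The crop shows the pale wooden lid with its blue handle at crop (608,172). The dark box rim around it and the teal-rimmed plate at crop (157,288) match the descriptions. The box rectangle fits at 146 x 157 mm and 12.6°, and its long side (y) agrees with the spec. I turn first so the jaws open along box x.

>>> send_rows:
  deltas:
    - {"xyz": [0,0,0],"dr": [0,-8.0,0]}
    - {"xyz": [0,0,0],"dr": [0,-8.0,0]}
    - {"xyz": [0,0,0],"dr": [0,-8.0,0]}
    - {"xyz": [0,0,0],"dr": [0,-8.0,0]}
    - {"xyz": [0,0,0],"dr": [0,-8.0,0]}
    - {"xyz": [0,0,0],"dr": [0,-8.0,0]}
    - {"xyz": [0,0,0],"dr": [0,-8.0,0]}
    - {"xyz": [0,0,0],"dr": [0,-8.0,0]}
    - {"xyz": [0,0,0],"dr": [0,-8.0,0]}
    - {"xyz": [0,0,0],"dr": [0,-8.4,0]}
  claw: 1

```text
t: 1.45
eef_pos: [0.2558, -0.6244, 0.2384]
orientation: [[0.224, -0.0, 0.975], [-0.975, 0.001, 0.224], [-0.001, -1.0, -0.0]]
force: [0.0, 0.2, 0.1]
gripper_width: 0.088
```

```bash
cat >> h.py <<'E'
def go(p):
    s=env.sense(); d=np.array(p)-s["eef_pos"]; 
    a=s["orientation"]; print("t",round(s["t"],2),"pos",s["eef_pos"].round(4),"F",s["force"].round(1),"w",round(s["gripper_width"],4),"zang",np.degrees(np.arctan2(a[1,2],a[0,2])).round(2),"q6",s["joint_pos"][5].round(2),"tilt",a[:2,1].round(4))
    print("tool delta cm",(a.T@d*100).round(2))
E
python3 - <<'E'
from h import *
go([.60,.033,.20])
E
```

```text
t 1.45 pos [ 0.2558 -0.6244  0.2384] F [0.  0.2 0.1] w 0.088 zang 12.95 q6 -1.44 tilt [-0.0002  0.0006]
tool delta cm [-56.35   3.87  48.28]
```

>>> send_rows:
  deltas:
    - {"xyz": [-4.3,0,3.7],"dr": [0,0,0]}
    - {"xyz": [-4.3,0,3.7],"dr": [0,0,0]}
    - {"xyz": [-4.3,0,3.7],"dr": [0,0,0]}
    - {"xyz": [-4.3,0,3.7],"dr": [0,0,0]}
    - {"xyz": [-4.3,0,3.7],"dr": [0,0,0]}
    - {"xyz": [-4.3,0,3.7],"dr": [0,0,0]}
    - {"xyz": [-4.3,0,3.7],"dr": [0,0,0]}
    - {"xyz": [-4.3,0,3.7],"dr": [0,0,0]}
    - {"xyz": [-4.3,0,3.7],"dr": [0,0,0]}
    - {"xyz": [-4.3,0,3.7],"dr": [0,0,0]}

```text
t: 2.7
eef_pos: [0.5231, -0.1221, 0.2388]
orientation: [[0.219, 0.0, 0.976], [-0.976, -0.0, 0.219], [0.0, -1.0, 0.0]]
force: [0.6, -0.4, 0.4]
gripper_width: 0.0878
```

>>> send_rows:
  deltas:
    - {"xyz": [-3.3,0,2.8],"dr": [0,0,0]}
    - {"xyz": [-3.3,0,2.8],"dr": [0,0,0]}
    - {"xyz": [-3.3,0,2.8],"dr": [0,0,0]}
    - {"xyz": [-2.5,0,2.0],"dr": [0,0,0]}
    - {"xyz": [-1.0,0,0.9],"dr": [0,0,0]}
    - {"xyz": [0,0,0],"dr": [0,0,0]}
    - {"xyz": [0,0,0],"dr": [0,0,0]}
    - {"xyz": [0,0,0],"dr": [0,0,0]}
    - {"xyz": [0,0,0],"dr": [0,0,0]}
    - {"xyz": [0,0,0],"dr": [0,0,0]}

```text
t: 3.95
eef_pos: [0.6032, 0.0312, 0.2388]
orientation: [[0.219, 0.0, 0.976], [-0.976, -0.0, 0.219], [0.0, -1.0, 0.0]]
force: [-0.2, -0.6, 0.3]
gripper_width: 0.0883
```

Run:
```python
from h import *
go([.60,.033,.20])
s=env.sense(); c=env.capture("wrist"); im=np.ascontiguousarray(c["img"][:,:,::-1]); P=ptsw(c,s)
cv2.imwrite("pics/wrist1.png",im)
hsv=cv2.cvtColor(im,cv2.COLOR_BGR2HSV)
b=(hsv[...,0]>105)&(hsv[...,0]<130)&(hsv[...,1]>150)
t=b&(P[...,2]>.084)&(P[...,2]<.094)
print(b.sum(),t.sum(),P[t].mean(0),cv2.minAreaRect(P[t][:,:2].astype(np.float32)))
```

```text
t 3.95 pos [0.6032 0.0312 0.2388] F [-0.2 -0.6  0.3] w 0.0883 zang 12.64 q6 -0.21 tilt [ 0.0002 -0.    ]
tool delta cm [-0.25  3.88 -0.28]
988 924 [0.61351112 0.03521589 0.08931753] ((0.613905668258667, 0.034182045608758926), (0.010865587741136551, 0.04872375726699829), 12.904828071594238)
```

View pics/wrist1.png

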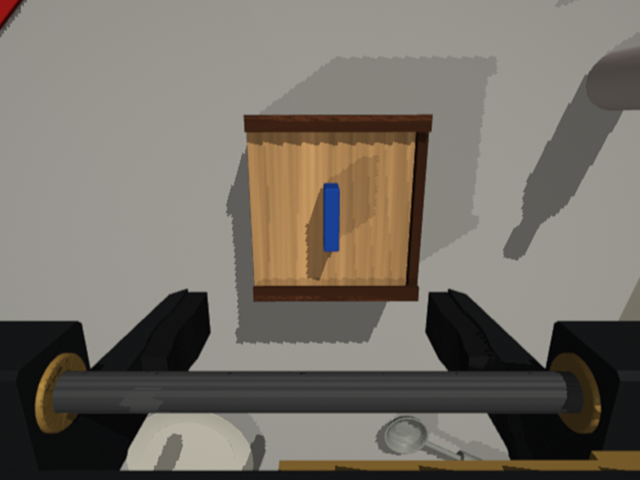

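The wrist view shows the lid with its handle at (331,217), upright in the frame. The measured handle top is at (0.614,0.034,0.089), 11 x 49 mm, which matches the spec. The lid's open front faces left in this view, towards the robot. Next I descend and grip.

>>> send_rows:
  deltas:
    - {"xyz": [0,2.0,1.1],"dr": [0,0,0]}
    - {"xyz": [0,3.0,0],"dr": [0,0,0]}
    - {"xyz": [0,4.0,0],"dr": [0,0,0]}
    - {"xyz": [0,4.0,0],"dr": [0,0,0]}
    - {"xyz": [0,2.2,0],"dr": [0,0,0]}
    - {"xyz": [0,1.3,0],"dr": [0,0,0]}
    - {"xyz": [0,0.8,0],"dr": [0,0,0]}
    - {"xyz": [0,0.3,0],"dr": [0,0,0]}
    - {"xyz": [0,0,0],"dr": [0,0,0]}
    - {"xyz": [0,0,0],"dr": [0,0,0]}

```text
t: 5.25
eef_pos: [0.6148, 0.034, 0.0637]
orientation: [[0.219, 0.002, 0.976], [-0.976, 0.0, 0.219], [0.0, -1.0, 0.002]]
force: [-0.4, -0.4, -0.5]
gripper_width: 0.0881
```

>>> send_rows:
  deltas:
    - {"xyz": [0,0,0],"dr": [0,0,0]}
    - {"xyz": [0,0,0],"dr": [0,0,0]}
    - {"xyz": [0,0,0],"dr": [0,0,0]}
    - {"xyz": [0,0,0],"dr": [0,0,0]}
    - {"xyz": [0,0,0],"dr": [0,0,0]}
    - {"xyz": [0,0,0],"dr": [0,0,0]}
    - {"xyz": [0,0,0],"dr": [0,0,0]}
    - {"xyz": [0,0,0],"dr": [0,0,0]}
    - {"xyz": [0,0,0],"dr": [0,0,0]}
    - {"xyz": [0,0,0],"dr": [0,0,0]}
  claw: -1

```text
t: 6.5
eef_pos: [0.614, 0.034, 0.0627]
orientation: [[0.219, -0.0, 0.976], [-0.976, 0.0, 0.219], [-0.0, -1.0, -0.0]]
force: [-0.2, 0.1, -0.7]
gripper_width: 0.0118
```

Run:
```python
from h import *
go([.6139,.0342,.0625])
```

```text
t 6.5 pos [0.614  0.034  0.0627] F [-0.2  0.1 -0.7] w 0.0118 zang 12.67 q6 -0.21 tilt [-0.0001  0.    ]
tool delta cm [-0.02  0.02 -0.01]
```

The handle is gripped at 11.8 mm with no side force. I start the slide.

>>> send_rows:
  deltas:
    - {"xyz": [0,0,-0.3],"dr": [0,0,0]}
    - {"xyz": [0,0,-0.7],"dr": [0,0,0]}
    - {"xyz": [0,0,-1.0],"dr": [0,0,0]}
    - {"xyz": [0,0,-1.0],"dr": [0,0,0]}
    - {"xyz": [0,0,-1.0],"dr": [0,0,0]}
    - {"xyz": [0,0,-1.0],"dr": [0,0,0]}
    - {"xyz": [0,0,-1.0],"dr": [0,0,0]}
    - {"xyz": [0,0,-1.0],"dr": [0,0,0]}
    - {"xyz": [0,0,-0.7],"dr": [0,0,0]}
    - {"xyz": [0,0,-0.3],"dr": [0,0,0]}

```text
t: 7.75
eef_pos: [0.5356, 0.0164, 0.0628]
orientation: [[0.219, 0.0, 0.976], [-0.976, 0.0, 0.219], [-0.0, -1.0, 0.0]]
force: [0.4, -0.1, -0.6]
gripper_width: 0.0116
```

>>> send_rows:
  deltas:
    - {"xyz": [0,0,-0.4],"dr": [0,0,0]}
    - {"xyz": [0,0,-0.8],"dr": [0,0,0]}
    - {"xyz": [0,0,-1.0],"dr": [0,0,0]}
    - {"xyz": [0,0,-1.2],"dr": [0,0,0]}
    - {"xyz": [0,0,-1.2],"dr": [0,0,0]}
    - {"xyz": [0,0,-1.2],"dr": [0,0,0]}
    - {"xyz": [0,0,-1.2],"dr": [0,0,0]}
    - {"xyz": [0,0,-1.0],"dr": [0,0,0]}
    - {"xyz": [0,0,-0.6],"dr": [0,0,0]}
    - {"xyz": [0,0,-0.2],"dr": [0,0,0]}

```text
t: 9.0
eef_pos: [0.4499, -0.0029, 0.0628]
orientation: [[0.219, 0.0, 0.976], [-0.976, 0.0, 0.219], [0.0, -1.0, 0.0]]
force: [-0.8, -0.1, -1.8]
gripper_width: 0.0121
```

Run:
```python
from h import *
go([.6139,.0342,.0625])
for n in("side","wrist"):
    c=env.capture(n); cv2.imwrite(f"pics/{n}2.png",c["img"][:,:,::-1])
```

```text
t 9.0 pos [ 0.4499 -0.0029  0.0628] F [-0.8 -0.1 -1.8] w 0.0121 zang 12.67 q6 -0.28 tilt [0.0003 0.    ]
tool delta cm [-0.02  0.03 16.81]
```

View pics/side2.png

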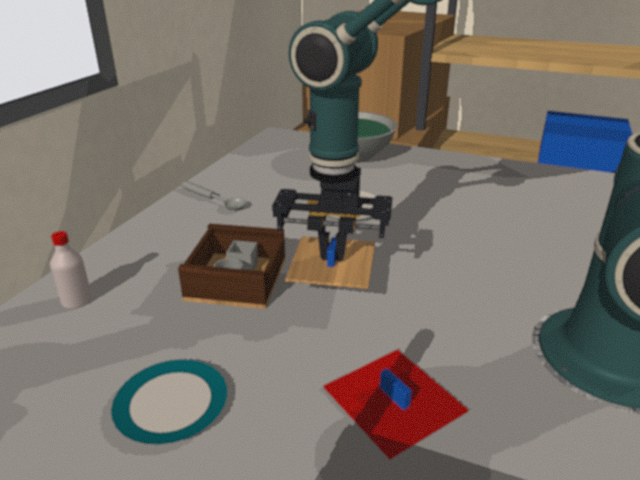

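View pics/wrist2.png

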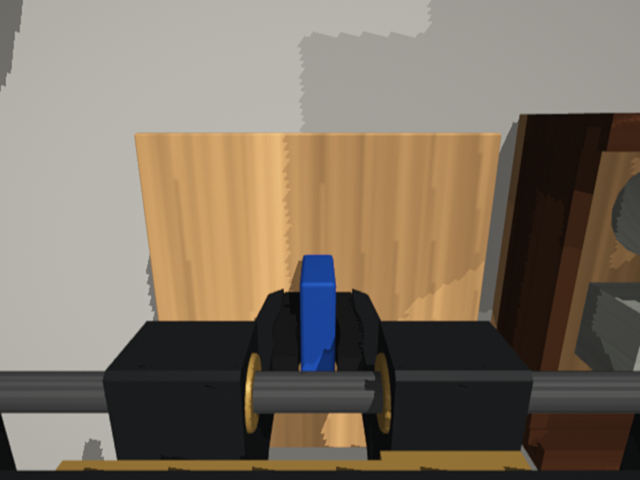

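The lid is clear of the box, level and held in the jaws (side view, lid at (330,262)). The box is open with the rings visible. I lower the lid straight down.

>>> send_rows:
  deltas:
    - {"xyz": [0,0.4,0],"dr": [0,0,0]}
    - {"xyz": [0,0.9,0],"dr": [0,0,0]}
    - {"xyz": [0,1.1,0],"dr": [0,0,0]}
    - {"xyz": [0,1.1,0],"dr": [0,0,0]}
    - {"xyz": [0,0.8,0],"dr": [0,0,0]}
    - {"xyz": [0,0.5,0],"dr": [0,0,0]}
    - {"xyz": [0,0.25,0],"dr": [0,0,0]}
    - {"xyz": [0,0.15,0],"dr": [0,0,0]}
    - {"xyz": [0,0.1,0],"dr": [0,0,0]}
    - {"xyz": [0,0,0],"dr": [0,0,0]}

```text
t: 10.35
eef_pos: [0.4503, -0.0029, 0.0099]
orientation: [[0.219, 0.0, 0.976], [-0.976, -0.0, 0.219], [0.0, -1.0, 0.0]]
force: [-0.3, -0.3, -1.7]
gripper_width: 0.0115
```

>>> send_rows:
  deltas:
    - {"xyz": [0,0,0],"dr": [0,0,0]}
    - {"xyz": [0,0.1,0],"dr": [0,0,0]}
    - {"xyz": [0,0,0],"dr": [0,0,0]}
    - {"xyz": [0,0.05,0],"dr": [0,0,0]}
    - {"xyz": [0,0,0],"dr": [0,0,0]}
    - {"xyz": [0,0.05,0],"dr": [0,0,0]}
    - {"xyz": [0,0,0],"dr": [0,0,0]}
    - {"xyz": [0,0,0],"dr": [0,0,0]}
    - {"xyz": [0,0,0],"dr": [0,0,0]}
    - {"xyz": [0,0,0],"dr": [0,0,0]}

```text
t: 11.6
eef_pos: [0.4501, -0.0028, 0.0086]
orientation: [[0.22, -0.001, 0.976], [-0.976, -0.0, 0.22], [-0.0, -1.0, -0.001]]
force: [-5.2, -0.5, 11.0]
gripper_width: 0.0117
```

Contact shows at 11 N. I release, then rise.

>>> send_rows:
  deltas:
    - {"xyz": [0,0,0],"dr": [0,0,0]}
    - {"xyz": [0,0,0],"dr": [0,0,0]}
    - {"xyz": [0,0,0],"dr": [0,0,0]}
    - {"xyz": [0,0,0],"dr": [0,0,0]}
    - {"xyz": [0,-0.5,0],"dr": [0,0,0]}
    - {"xyz": [0,-1.5,0],"dr": [0,0,0]}
    - {"xyz": [0,-3.0,0],"dr": [0,0,0]}
    - {"xyz": [0,-4.5,0],"dr": [0,0,0]}
    - {"xyz": [0,-5,0],"dr": [0,0,0]}
    - {"xyz": [0,-5,0],"dr": [0,0,0]}
  claw: 1

```text
t: 12.85
eef_pos: [0.45, -0.0028, 0.2055]
orientation: [[0.219, 0.002, 0.976], [-0.976, -0.0, 0.219], [0.0, -1.0, 0.001]]
force: [1.0, -0.3, -0.6]
gripper_width: 0.088
```

>>> send_rows:
  deltas:
    - {"xyz": [0,-1,1.5],"dr": [0,0,0]}
    - {"xyz": [0,0,2.5],"dr": [0,0,0]}
    - {"xyz": [0,0,2.5],"dr": [0,0,0]}
    - {"xyz": [0,0,2.5],"dr": [0,0,0]}
    - {"xyz": [0,0,2.5],"dr": [0,0,0]}
    - {"xyz": [0,0,2.5],"dr": [0,0,0]}
    - {"xyz": [0,0,1.5],"dr": [0,0,0]}
    - {"xyz": [0,0,0.8],"dr": [0,0,0]}
    - {"xyz": [0,0,0],"dr": [0,0,0]}
    - {"xyz": [0,0,0],"dr": [0,0,0]}

```text
t: 14.1
eef_pos: [0.6085, 0.0328, 0.2127]
orientation: [[0.219, -0.001, 0.976], [-0.976, -0.0, 0.219], [-0.0, -1.0, -0.001]]
force: [0.4, 0.8, 0.2]
gripper_width: 0.088
```

Run:
```python
from h import *
go([.6139,.0342,.25])
s=env.sense(); c=env.capture("wrist"); im=np.ascontiguousarray(c["img"][:,:,::-1]); P=ptsw(c,s)
np.savez("w3.npz",P=P,img=im); cv2.imwrite("pics/wrist3.png",im)
c=env.capture("top"); im=np.ascontiguousarray(c["img"][:,:,::-1]); np.savez("t3.npz",P=pts(c),img=im)
cv2.imwrite("pics/top3.png",im)
```

```text
t 14.1 pos [0.6085 0.0328 0.2127] F [0.4 0.8 0.2] w 0.088 zang 12.67 q6 -0.21 tilt [-0.0006 -0.0001]
tool delta cm [-0.02 -3.73  0.56]
```

View pics/wrist3.png

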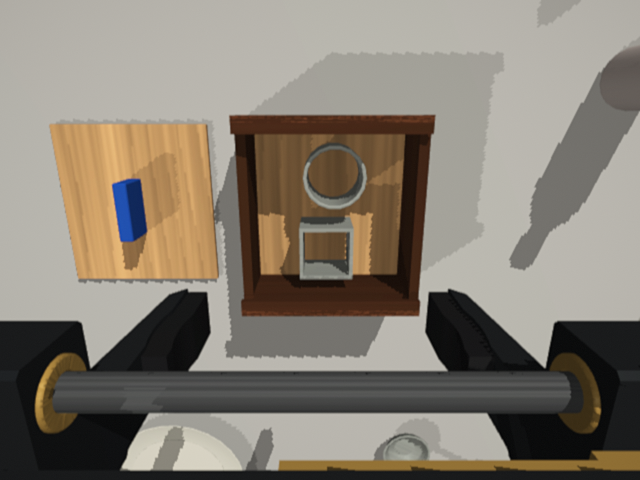

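View pics/top3.png

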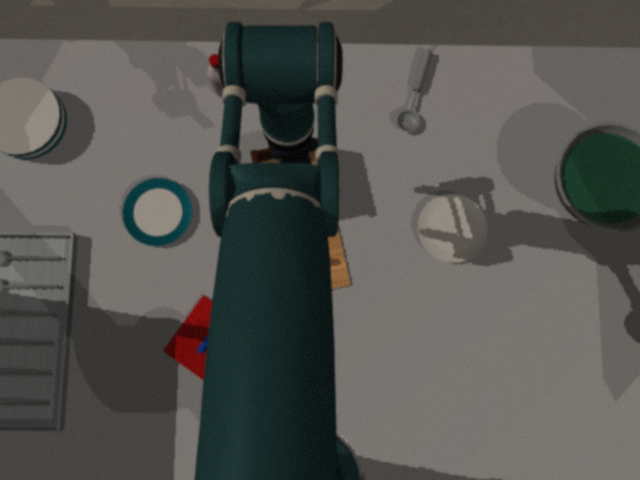

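The wrist view shows the lid lying flat beside the box at (135,203). The round ring is at (335,176), on the box's +y side, and the square ring is at (326,250). I measure the round rim.

Run:
```python
from h import *
d=np.load("w3.npz");P=d["P"];im=d["img"]
m=np.zeros((480,640),bool);m[138:214,298:372]=1
t=m&(P[...,2]>.043)&(P[...,2]<.054)
A=P[t]; print(t.sum(),A[:,2].mean(), np.percentile(A[:,2],[5,95]))
B=A[:,:2].astype(np.float32); print(cv2.minEnclosingCircle(B),cv2.fitEllipse(cv2.convexHull(B)))
m=np.zeros((480,640),bool);m[110:320,225:440]=1
q=P[m&(P[...,2]>.062)&(P[...,2]<.07)][:,:2].astype(np.float32);print("box",cv2.minAreaRect(q))
m=np.zeros((480,640),bool);m[110:290,40:222]=1
q=P[m&(P[...,2]>.003)&(P[...,2]<.01)];print("lid",cv2.minAreaRect(q[:,:2].astype(np.float32)),np.percentile(q[:,2],[2,50,98]))
go([*cv2.minEnclosingCircle(B)[0],.0155])
cv2.imwrite("pics/crop3.png",cv2.resize(im[110:320,225:440],None,fx=2.6,fy=2.6))
```

```text
816 0.047951641846823476 [0.04493347 0.049449  ]
((0.6151081919670105, 0.06553080677986145), 0.024990659207105637) ((0.6151422262191772, 0.06557314842939377), (0.049284569919109344, 0.049659889191389084), 5.540825843811035)
box ((0.619156002998352, 0.0341305211186409), (0.14426691830158234, 0.15677817165851593), 12.675650596618652)
lid ((0.4469988942146301, -0.00580105185508728), (0.14671488106250763, 0.1580456793308258), 11.08190631866455) [0.00402138 0.00563179 0.00721578]
t 14.2 pos [0.6086 0.0328 0.2128] F [-0.4  0.  -0.6] w 0.0883 zang 12.67 q6 -0.21 tilt [-0.0003 -0.    ]
tool delta cm [-3.05 19.73  1.36]
```

View pics/crop3.png

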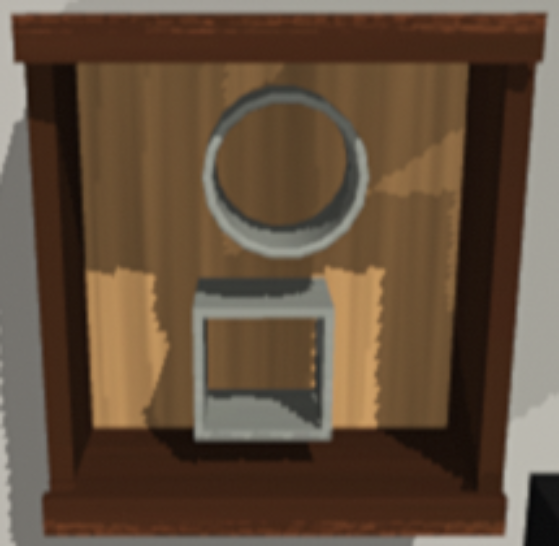

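The crop confirms the round ring in the upper half at crop (285,172) and the square one below it. The circle fit gives 50.0 mm diameter with the top at 48 mm, and its offset is 31.5 mm along box y. All three match the spec. I open to about 64 mm so the fingers clear the inside walls and approach.

>>> send_rows:
  deltas:
    - {"xyz": [-1.0,0,0.46],"dr": [0,0,0]}
    - {"xyz": [-1.05,1.0,0.5],"dr": [0,0,0]}
    - {"xyz": [-1.0,2.0,0.4],"dr": [0,0,0]}
    - {"xyz": [0,3.0,0],"dr": [0,0,0]}
    - {"xyz": [0,3.0,0],"dr": [0,0,0]}
    - {"xyz": [0,2.0,0],"dr": [0,0,0]}
    - {"xyz": [0,1.0,0],"dr": [0,0,0]}
    - {"xyz": [0,0,0],"dr": [0,0,0]}
    - {"xyz": [0,0,0],"dr": [0,0,0]}
    - {"xyz": [0,0,0],"dr": [0,0,0]}
  claw: 0.45

```text
t: 15.45
eef_pos: [0.6168, 0.0657, 0.0941]
orientation: [[0.219, 0.002, 0.976], [-0.976, 0.0, 0.219], [0.0, -1.0, 0.002]]
force: [-0.5, 0.5, -0.0]
gripper_width: 0.0643
```

Run:
```python
from h import *
go([.6151,.0655,.0155])
s=env.sense();c=env.capture("wrist"); im=np.ascontiguousarray(c["img"][:,:,::-1]); cv2.imwrite("pics/wrist4.png",im)
```

```text
t 15.45 pos [0.6168 0.0657 0.0941] F [-0.5  0.5 -0. ] w 0.0643 zang 12.67 q6 -0.16 tilt [0.0024 0.0002]
tool delta cm [-0.02  7.86 -0.19]
```

View pics/wrist4.png

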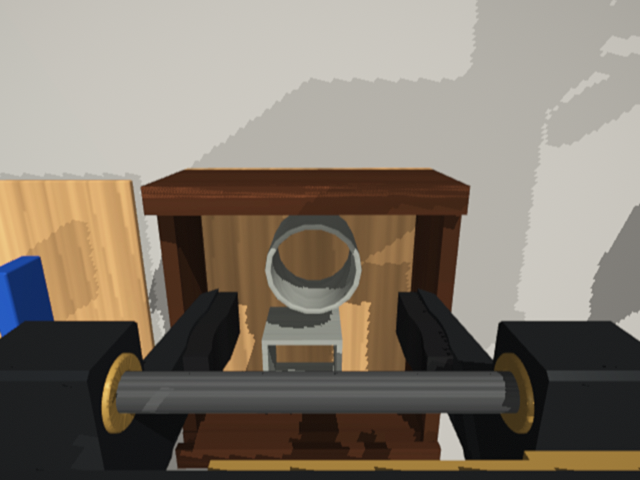

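The ring at (313,268) sits midway between the open fingers, which are inside the box walls. I descend and close.

>>> send_rows:
  deltas:
    - {"xyz": [0,1.0,0],"dr": [0,0,0]}
    - {"xyz": [0,1.5,0],"dr": [0,0,0]}
    - {"xyz": [0,1.5,0],"dr": [0,0,0]}
    - {"xyz": [0,1.5,0],"dr": [0,0,0]}
    - {"xyz": [0,1.2,0],"dr": [0,0,0]}
    - {"xyz": [0,0.7,0],"dr": [0,0,0]}
    - {"xyz": [0,0.3,0],"dr": [0,0,0]}
    - {"xyz": [0,0,0],"dr": [0,0,0]}
    - {"xyz": [0,0,0],"dr": [0,0,0]}
    - {"xyz": [0,0,0],"dr": [0,0,0]}

```text
t: 16.75
eef_pos: [0.6162, 0.0657, 0.0163]
orientation: [[0.219, 0.001, 0.976], [-0.976, 0.0, 0.219], [0.0, -1.0, 0.001]]
force: [0.3, 0.8, 0.1]
gripper_width: 0.0638
```

>>> send_rows:
  deltas:
    - {"xyz": [0,0,0],"dr": [0,0,0]}
    - {"xyz": [0,0,0],"dr": [0,0,0]}
    - {"xyz": [0,0,0],"dr": [0,0,0]}
    - {"xyz": [0,0,0],"dr": [0,0,0]}
    - {"xyz": [0,0,0],"dr": [0,0,0]}
    - {"xyz": [0,0,0],"dr": [0,0,0]}
    - {"xyz": [0,0,0],"dr": [0,0,0]}
    - {"xyz": [0,0,0],"dr": [0,0,0]}
    - {"xyz": [0,0,0],"dr": [0,0,0]}
    - {"xyz": [0,0,0],"dr": [0,0,0]}
  claw: -1

```text
t: 18.0
eef_pos: [0.6158, 0.0657, 0.0159]
orientation: [[0.219, 0.0, 0.976], [-0.976, 0.0, 0.219], [-0.0, -1.0, 0.0]]
force: [-3.0, -0.8, 3.7]
gripper_width: 0.0488
```

Run:
```python
from h import *
go([.6151,.0655,.0155])
go([.552,.327,.18])
```

```text
t 18.0 pos [0.6158 0.0657 0.0159] F [-3.  -0.8  3.7] w 0.0488 zang 12.68 q6 -0.16 tilt [0.0001 0.    ]
tool delta cm [ 0.01  0.04 -0.07]
t 18.0 pos [0.6158 0.0657 0.0159] F [-3.  -0.8  3.7] w 0.0488 zang 12.68 q6 -0.16 tilt [0.0001 0.    ]
tool delta cm [-26.89 -16.41  -0.49]
```

Gripped at 48.8 mm. I lift straight up and inspect.

>>> send_rows:
  deltas:
    - {"xyz": [0,-0.5,0],"dr": [0,0,0]}
    - {"xyz": [0,-1.2,0],"dr": [0,0,0]}
    - {"xyz": [0,-1.8,0],"dr": [0,0,0]}
    - {"xyz": [0,-2.2,0],"dr": [0,0,0]}
    - {"xyz": [0,-2.2,0],"dr": [0,0,0]}
    - {"xyz": [0,-2.2,0],"dr": [0,0,0]}
    - {"xyz": [0,-2.2,0],"dr": [0,0,0]}
    - {"xyz": [0,-1.7,0],"dr": [0,0,0]}
    - {"xyz": [0,-1,0],"dr": [0,0,0]}
    - {"xyz": [0,0,0],"dr": [0,0,0]}

```text
t: 19.25
eef_pos: [0.6163, 0.0657, 0.1668]
orientation: [[0.219, 0.002, 0.976], [-0.976, 0.0, 0.219], [0.0, -1.0, 0.002]]
force: [0.3, -0.1, -0.7]
gripper_width: 0.0488
```

>>> send_rows:
  deltas:
    - {"xyz": [-1,0,0],"dr": [0,0,0]}
    - {"xyz": [-2.5,0,0],"dr": [0,0,0]}
    - {"xyz": [-3.5,0,0],"dr": [0,0,0]}
    - {"xyz": [-4,0,0],"dr": [0,0,0]}
    - {"xyz": [-4,0,0],"dr": [0,0,0]}
    - {"xyz": [-4,0,0],"dr": [0,0,0]}
    - {"xyz": [-3.9,0,-0.2],"dr": [0,0,0]}
    - {"xyz": [-2.5,0,-0.2],"dr": [0,0,0]}
    - {"xyz": [-1.5,0,0],"dr": [0,0,0]}
    - {"xyz": [0,0,0],"dr": [0,0,0]}

```text
t: 20.5
eef_pos: [0.5521, 0.3279, 0.1649]
orientation: [[0.221, -0.001, 0.975], [-0.975, -0.001, 0.221], [0.0, -1.0, -0.001]]
force: [0.3, -0.5, -1.5]
gripper_width: 0.0484
```

>>> send_rows:
  deltas:
    - {"xyz": [0,0.5,0],"dr": [0,0,0]}
    - {"xyz": [0,1,0],"dr": [0,0,0]}
    - {"xyz": [0,1.5,0],"dr": [0,0,0]}
    - {"xyz": [0,2,0],"dr": [0,0,0]}
    - {"xyz": [0,2,0],"dr": [0,0,0]}
    - {"xyz": [0,1,0],"dr": [0,0,0]}
    - {"xyz": [0,0.5,0],"dr": [0,0,0]}
    - {"xyz": [0,0,0],"dr": [0,0,0]}
    - {"xyz": [0,0,0],"dr": [0,0,0]}
    - {"xyz": [0,0,0],"dr": [0,0,0]}

```text
t: 21.75
eef_pos: [0.5534, 0.3276, 0.0816]
orientation: [[0.219, 0.001, 0.976], [-0.976, 0.001, 0.219], [-0.0, -1.0, 0.001]]
force: [-0.0, -0.5, -0.6]
gripper_width: 0.0488
```

Run:
```python
from h import *
go([.552,.327,.0155])
s=env.sense();c=env.capture("wrist"); im=np.ascontiguousarray(c["img"][:,:,::-1]); cv2.imwrite("pics/wrist5.png",im); np.savez("w5.npz",P=ptsw(c,s),img=im)
c=env.capture("side"); im=np.ascontiguousarray(c["img"][:,:,::-1]); np.savez("s5.npz",P=pts(c),img=im)
cv2.imwrite("pics/side5.png",im)
```

```text
t 21.75 pos [0.5534 0.3276 0.0816] F [-0.  -0.5 -0.6] w 0.0488 zang 12.68 q6 0.27 tilt [0.0013 0.0008]
tool delta cm [ 0.03  6.61 -0.16]
```

View pics/wrist5.png

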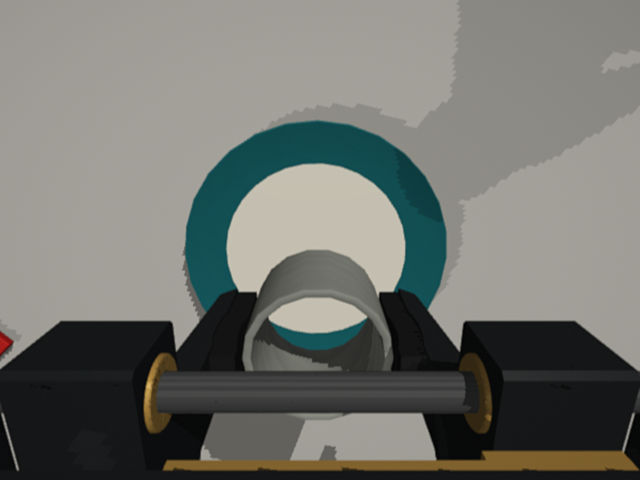

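View pics/side5.png

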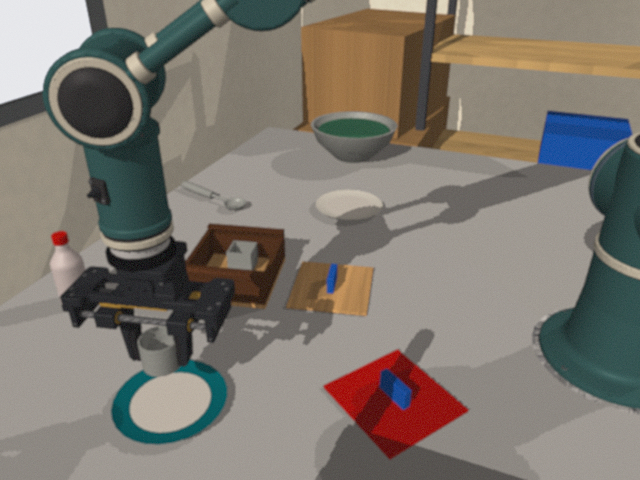

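The wrist view shows the ring upright in the jaws over the teal plate, whose well centre is near (316,245). I compute both centres and the ring's bottom height from this view.

Run:
```python
from h import *
d=np.load("w5.npz");P=d["P"];im=d["img"]
hsv=cv2.cvtColor(im,cv2.COLOR_BGR2HSV)
t=(hsv[...,0]>80)&(hsv[...,0]<105)&(hsv[...,1]>120)&(P[...,2]>.003)&(P[...,2]<.02)
A=P[t][:,:2]
from scipy.optimize import least_squares
h=cv2.convexHull(A.astype(np.float32))[:,0]
h=h[h[:,1]>.335]
f=least_squares(lambda p:np.hypot(*(h-p[:2]).T)-.0745,[.552,.327],loss='soft_l1',f_scale=.001);print("plate",f.x,np.abs(f.fun).mean(),np.median(P[t][:,2]))
f3=least_squares(lambda p:np.hypot(*(h-p[:2]).T)-p[2],[.552,.327,.075]);print(f3.x)
w=(P[...,2]<.015)&(hsv[...,1]<60)&(hsv[...,2]>150); w[:165]=0;w[290:]=0;w[:,:235]=0;w[:,400:]=0
print("well z",np.median(P[w][:,2]))
r=(P[...,2]>.05)&(P[...,2]<.2); r[:250]=0;r[345:]=0;r[:,:245]=0;r[:,390:]=0
r&=(hsv[...,1]<60)&(hsv[...,2]>70)
B=P[r]; print("ring z",np.percentile(B[:,2],[1,50,99]), B[:,1].max())
# bottom front edge
g=least_squares(lambda p:np.hypot(*(B[B[:,1]>.338][:,:2]-p).T)-.025,[.552,.327],loss='soft_l1',f_scale=.001);print("ring c",g.x)
# side camera: ring height
d=np.load("s5.npz");P=d["P"];m=np.zeros((480,640),bool);m[325:385,143:178]=1
print("side ring z",np.percentile(P[m&(P[...,2]>.04)][:,2],[1,5,95,99]))
```

```text
plate [0.55311545 0.32714128] 0.0001392300064839783 0.010175431678288986
[0.55308345 0.32753275 0.07417833]
well z 0.007817536057745066
ring z [0.07535752 0.10441485 0.11497068] 0.3535020402291783
ring c [0.55397043 0.32757192]
side ring z [0.07694075 0.08006047 0.15869919 0.16681414]
```

>>> send_rows:
  deltas:
    - {"xyz": [0,0.6,0],"dr": [0,0,0]}
    - {"xyz": [0,1.2,0],"dr": [0,0,0]}
    - {"xyz": [0,1.4,0],"dr": [0,0,0]}
    - {"xyz": [0,1.4,0],"dr": [0,0,0]}
    - {"xyz": [0,0.9,0],"dr": [0,0,0]}
    - {"xyz": [0,0.5,0],"dr": [0,0,0]}
    - {"xyz": [0,0.3,0],"dr": [0,0,0]}
    - {"xyz": [0,0.1,0],"dr": [0,0,0]}
    - {"xyz": [0,0,0],"dr": [0,0,0]}
    - {"xyz": [0,0,0],"dr": [0,0,0]}

```text
t: 23.1
eef_pos: [0.5531, 0.3274, 0.0172]
orientation: [[0.219, 0.001, 0.976], [-0.976, 0.0, 0.219], [-0.0, -1.0, 0.001]]
force: [0.3, 0.1, -1.3]
gripper_width: 0.0485
```

>>> send_rows:
  deltas:
    - {"xyz": [0,0.1,0],"dr": [0,0,0]}
    - {"xyz": [0,0,0],"dr": [0,0,0]}
    - {"xyz": [0,0.05,0],"dr": [0,0,0]}
    - {"xyz": [0,0,0],"dr": [0,0,0]}
    - {"xyz": [0,0,0],"dr": [0,0,0]}
    - {"xyz": [0,0,0],"dr": [0,0,0]}
    - {"xyz": [0,0,0],"dr": [0,0,0]}
    - {"xyz": [0,0,0],"dr": [0,0,0]}
    - {"xyz": [0,0,0],"dr": [0,0,0]}
    - {"xyz": [0,0,0],"dr": [0,0,0]}

```text
t: 24.35
eef_pos: [0.5528, 0.3272, 0.0152]
orientation: [[0.219, -0.0, 0.976], [-0.976, 0.0, 0.219], [-0.0, -1.0, -0.0]]
force: [-0.2, 0.4, -0.2]
gripper_width: 0.0485
```

>>> send_rows:
  deltas:
    - {"xyz": [0,0.05,0],"dr": [0,0,0]}
    - {"xyz": [0,0,0],"dr": [0,0,0]}
    - {"xyz": [0,0,0],"dr": [0,0,0]}
    - {"xyz": [0,0,0],"dr": [0,0,0]}
    - {"xyz": [0,0,0],"dr": [0,0,0]}
    - {"xyz": [0,0,0],"dr": [0,0,0]}
    - {"xyz": [0,0,0],"dr": [0,0,0]}
    - {"xyz": [0,0,0],"dr": [0,0,0]}
    - {"xyz": [0,0,0],"dr": [0,0,0]}
    - {"xyz": [0,0,0],"dr": [0,0,0]}

```text
t: 25.6
eef_pos: [0.5529, 0.3273, 0.0149]
orientation: [[0.219, 0.0, 0.976], [-0.976, 0.0, 0.219], [-0.0, -1.0, 0.0]]
force: [-0.7, -0.2, 4.1]
gripper_width: 0.0486
```

Light contact (about 4 N). I release to 64 mm so the fingers stay over the well, then rise.

>>> send_rows:
  deltas:
    - {"xyz": [0,0,0],"dr": [0,0,0]}
    - {"xyz": [0,0,0],"dr": [0,0,0]}
    - {"xyz": [0,0,0],"dr": [0,0,0]}
    - {"xyz": [0,0,0],"dr": [0,0,0]}
    - {"xyz": [0,-0.5,0],"dr": [0,0,0]}
    - {"xyz": [0,-1.5,0],"dr": [0,0,0]}
    - {"xyz": [0,-3.0,0],"dr": [0,0,0]}
    - {"xyz": [0,-4.0,0],"dr": [0,0,0]}
    - {"xyz": [0,-4,0],"dr": [0,0,0]}
    - {"xyz": [0,-3,0],"dr": [0,0,0]}
  claw: 0.45

```text
t: 26.85
eef_pos: [0.5537, 0.3277, 0.1785]
orientation: [[0.219, 0.003, 0.976], [-0.976, 0.002, 0.219], [-0.001, -1.0, 0.004]]
force: [-0.7, -0.5, -0.3]
gripper_width: 0.064
```

>>> send_rows:
  deltas:
    - {"xyz": [2,-2,0],"dr": [0,0,0]}
    - {"xyz": [4,-1,0],"dr": [0,0,0]}
    - {"xyz": [4,0,0],"dr": [0,0,0]}
    - {"xyz": [4,0,0],"dr": [0,0,0]}
    - {"xyz": [4,0,0],"dr": [0,0,0]}
    - {"xyz": [4,0,0],"dr": [0,0,0]}
    - {"xyz": [2,0,0],"dr": [0,0,0]}
    - {"xyz": [0,0,0],"dr": [0,0,0]}
    - {"xyz": [0,0,0],"dr": [0,0,0]}
    - {"xyz": [0,0,0],"dr": [0,0,0]}

```text
t: 28.1
eef_pos: [0.6052, 0.0944, 0.2046]
orientation: [[0.221, -0.0, 0.975], [-0.975, 0.0, 0.221], [-0.0, -1.0, -0.0]]
force: [-0.4, -0.6, -0.1]
gripper_width: 0.0639
```

Run:
```python
from h import *
go([0,0,0])
for n in("top","side"):
    c=env.capture(n); im=np.ascontiguousarray(c["img"][:,:,::-1]);cv2.imwrite(f"pics/{n}6.png",im)
    P=pts(c)
    d=np.hypot(P[...,0]-.553,P[...,1]-.327); k=(d<.06)&(P[...,2]>.041)&(P[...,2]<.06)
    A=P[k]; print(n,k.sum(),np.percentile(A[:,2],[2,50,98]),cv2.minEnclosingCircle(A[:,:2].astype(np.float32)))
    if n=="top":
        hsv=cv2.cvtColor(im,cv2.COLOR_BGR2HSV);t=(d<.09)&(hsv[...,0]>80)&(hsv[...,0]<105)&(hsv[...,1]>120)
        print("plate",cv2.minEnclosingCircle(P[t][:,:2].astype(np.float32)))
```

```text
t 28.1 pos [0.6052 0.0944 0.2046] F [-0.4 -0.6 -0.1] w 0.0639 zang 12.77 q6 -0.11 tilt [-0.0003  0.0003]
tool delta cm [ -4.16  20.48 -61.1 ]
top 105 [0.04154064 0.04640078 0.04976198] ((0.5516026616096497, 0.3276083469390869), 0.025920335203409195)
plate ((0.5509556531906128, 0.328912615776062), 0.07293711602687836)
side 511 [0.04125395 0.04699708 0.05023207] ((0.5519274473190308, 0.3261517584323883), 0.02674187906086445)
```

View pics/top6.png

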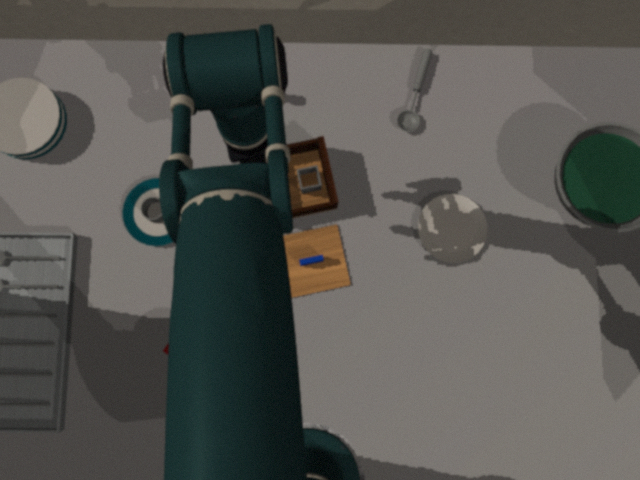

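View pics/side6.png

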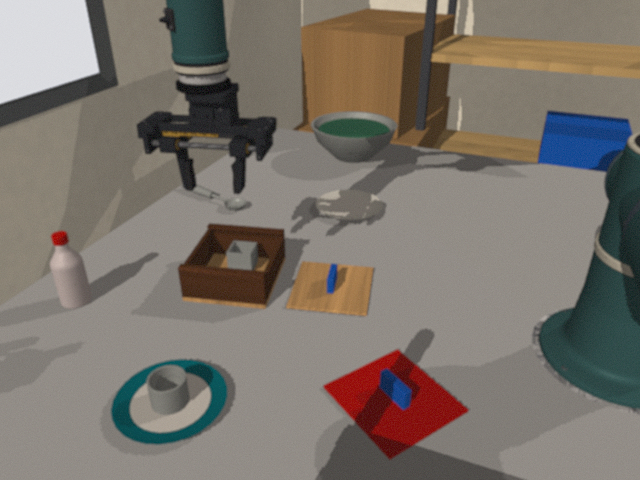

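The side view shows the ring upright in the middle of the teal plate at (168,390). The lid is flat on the worktop at (332,287), the square ring is still in the box, and the gripper is clear of everything. I hand in.

Run:
```python
from h import *
print(env.job_done())
```

```text
the job is handed in; nothing more can be done
None
```

I slid the lid out along its grooves by about 165 mm until it came free, lowered it and released it flat on the worktop in front of the box. I then lifted the round ring out of the box and stood it upright on the teal-rimmed plate. The job was handed in at about 28 s of the 51 s allowed.

**Lid:** The wrist view after release showed its top face level at about 5–6 mm. Contact on set-down read 11 N.

**Ring:** The top rim reads about 47 mm above the worktop, as expected. The ring centre is about 1.5 mm from the plate centre. Set-down contact was about 4 N.

**Everything else:** In the final views the gripper was about 0.2 m up and touching nothing. The square ring was still in the box.

**Disagreements:** The camera estimates of position differ by 1–2 mm, which is within the calibration. In the last top view the arm partly hid the plate, so the plate fit there is rough. The fit to the lid's outline came out oversized (147 x 158 mm) because the height band I used also picked up other points, so I relied on the lid's height and the pictures. No check failed.

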